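# Put the welding lens away in its box

## Task

Put the dark welding lens away: slide it flat along the bench, without lifting it, into the open mouth of the blue lens box until it is fully home against the back, and then lower the orange lid until it is fully closed, without slamming it. The glass is fragile: never push or press on it with more than 12 N, neither with the gripper nor with the lid. Leave the other things on the bench where they are.

Things in the scene. Friction and masses are not known exactly. Their poses are not given: they have to be found in the camera images.
- lens: Loose welding filter lens lying flat: a black frame 110 long (its x) x 90 wide (its y) x 12 thick with a dark green window and a blue strip on top, about 0.2 kg, fragile, too wide to grasp flat. Origin: centre of its underside; z up.
- lens_box: Blue box screwed to the bench, bottomless: the lens slides in on the bench top. Origin: bench top, pocket centre; z up. Mouth at x = -60, facing its -x; back wall's inner face at x = +58; inside 101 wide (98 at the mouth), walls 8 thick, 27 high. Guide plates 16 high flare from the mouth out to x = -99, y = +-60. A fully home lens touches the back: centre x = +3, y = 0 +-5, long side along x.
- lid (a joint): Hinge angle of the orange lid, rad: 0 closed flat on the box, about 1.57 standing upright, 1.9 fully open. A stiff hinge: the lid stays where it is left, and takes about 3 N at its free edge to move.
- lid_hinge (a point): Middle of the lid's hinge axis (the box's y) at box x = +66, z = 28. The orange lid plate is 118 wide, 6 thick, reaches 133 from the hinge (to box -x when closed; underside then 28, top 34 above the bench). At its free edge a lip 88 wide, 6 thick hangs 20 below the underside and closes the mouth just behind the home lens.
- lid_tab (a point): Centre of the outer (top when closed) face of the black tab at the lid's free edge, 143 from the hinge; tab 44 wide, 6 thick, ending 155 from the hinge. Axes turn with the lid.
- pipe_a: Bystander: steel pipe offcut, a closed-bottom tube 60 dia x 115 high, upright; origin under its centre.
- pipe_b: Bystander: steel pipe offcut, 52 dia x 85 high, upright; origin under its centre.
- angle_iron: Bystander: length of bright angle iron, 170 long (its x) x 40 wide x 40 high; origin under its centre.
- wire_brush: Bystander: wire brush lying along its x, about 200 long; origin under its middle.
- hammer: Bystander: hammer lying along its x, about 250 long; origin under its middle.
- magnet: Bystander: red square welding magnet, 75 x 75 x 16; origin under its centre.
- tip_tray: Bystander: grey plastic tray 130 x 90 x 35 high; origin under its centre.

How it is judged:
On the way:
1. the lens is fully home in the box, lying flat, while the lid is still open (more than 0.6 rad) (x of lens in the frame of lens_box between -0.005 and 0.006 m and y of lens in the frame of lens_box between -0.007 and 0.007 m and angle between the x axis of lens and the x axis of lens_box, either way round below 0.1 rad and angle between lens's own z axis and vertical below 0.08 rad and height (world z) of lens below 0.004 m and value of joint lid above 0.6 rad), for 0.2 s.
At the end, for the whole second after the job is handed in: The lens lies flat and at rest on the bench inside the box, its centre between 8 mm short of and 3 mm past the touching position (x -5 to +6 mm in the box frame), within 7 mm of the centre line and square within 0.1 rad, and the lid is closed to less than 0.06 rad (x of lens in the frame of lens_box between -0.005 and 0.006 m and y of lens in the frame of lens_box between -0.007 and 0.007 m and angle between the x axis of lens and the x axis of lens_box, either way round below 0.1 rad and angle between lens's own z axis and vertical below 0.08 rad and height (world z) of lens below 0.004 m and value of joint lid below 0.06 rad and linear speed of lens below 0.02 m/s).
It fails at once if the gripper or arm pushes or presses on the lens with more than 12 N (contact force between any of the fingers, the arm and lens above 12 N).
It fails at once if the lens is pressed against the box or the lid with more than 12 N (contact force between lens_box and lens above 12 N).
It fails at once if the lens is lifted more than 20 mm off the bench or tipped more than 0.4 rad (height (world z) of lens above 0.02 m or angle between lens's own z axis and vertical above 0.4 rad).
It fails at once if the lid slams shut: nearing closed (under 0.15 rad) it falls faster than 2 rad/s (value of joint lid below 0.15 rad and velocity of joint lid below -2 rad/s).
It fails at once if a bystander is disturbed: moved more than 30 mm (distance of any of pipe_a, pipe_b, angle_iron, wire_brush, hammer, magnet, tip_tray from where it was at the start of the episode above 0.03 m).
It also fails if it takes over 72 s, if anything falls off the work surface, if the arm or the gripper's body presses on something with over 40 N, if the wrist force passes 120 N, or if a joint passes its speed limit or range.

## Robot

A 6-joint arm with a two-finger parallel gripper is mounted at the origin on the work surface. World frame = base frame: x ahead of the robot, y to its left, z up, the work surface at z = 0. Lengths are in m, angles in rad, forces in N, time in s.
With the tool pointing down it reaches from about 0.325 to 0.85 m from the base axis. Payload 4.4 kg.
Tool frame: the origin (TCP) lies between the finger pads; the fingertips stand ahead of it and the grasp point (between the pads) lies 11 mm behind it (env.tip_reach is the z of the fingertips in the tool frame, in m); z points along the fingers, y is the line along which they close (so a half turn about z gives the same grasp; the last joint's range is limited). The gripper opens to 94 mm and grips with 3 to 60 N. Pads are 16 mm wide; open, the fingers measure 119 mm over their backs; the gripper's body (75 mm by 177 mm) begins 78 mm behind the grasp point.
Start: joints at [1.002, 0.207, 1.542, -0, 1.393, -0.15], TCP at [0.233, 0.526, 0.213] pointing down, gripper open.
Joint ranges: [-2.73, 2.73], [-0.86, 2.22], [0.23, 2.46], [-1.11, 4.25], [0.08, 2.63], [-2.82, 2.82]. Speed limits (rad/s): [2.79, 2.79, 3.14, 3.14, 3.14, 3.14].

## Interface

Orientations are given as a rotation vector (axis times angle).
In Python, from station import env gives the robot as it stands.
- The arm moves only by the tool play_rows, never from a script. Its argument "motion" is a list of rows, each a list of 6 numbers: the shift along the tool's x, y, z in m, then the turn, a rotation vector about the tool's x, y, z in rad. In form: [[dx, dy, dz, ax, ay, az], ...]. A call has 1 to 5 rows; each row shifts and turns the commanded pose from where the row before left it, along the tool's axes as they then stand; what a row does not reach is not made up. A row lasts 1/8 s, in which the tool goes at most 62.5 mm and 10.7 degrees, less where a joint would pass 70% of its speed; a pose out of reach is approached as far as the arm can. A call is refused whole if a number of a shift passes 0.0625 or a number of a turn 0.188, either way. A call with a gripper value outside its range is refused whole. "hand" is the finger opening in m, from 0 to 0.094, set as the call begins (left out, the last holds). The fingers move at their own pace and stop on an object; "grip_force" is the grip in N (left out, the last holds). Time passes only in rows, so rows that do not move let the fingers close. It gives the time, the measured TCP pose, the force, the opening and the grip force at its end, in the units of the state.
- env.get_obs(): the state, without advancing time (a new reading comes with each control period).
- env.capture(name): name is "side" or "top" or "wrist"; returns a dict with "color" (400x640x3 uint8, red, green, blue), "fx", "fy", "cx", "cy" (pixels), "R" (3x3) and "t" (3): a world point X has camera coordinates R X + t. Camera axes: x right, y down, z forward; pixel columns grow to the right and rows downward; lengths in m; the calibration is good to about 2 mm. A picture is of the moment at which its call begins. There is no depth.
- env.job_done(): hands the job in; it is judged then, once.
Trained networks look in a picture, given as the dict that the camera call returned (one of the last four; its "shot" number tells which), for a name from the list of things; names that differ only in an ending like _2 or _b are one class to them, and where a whole thing is asked for, a point or a joint stands for the part that bears it (a point fixed in the world has none). Each returns a list of dicts, best first, with "score" (0 to 1); they miss things now and then, are a little off and sometimes report something else, mostly with a low value. They report only what shows in the picture. A call takes as long as a camera call.
- env.search_frame(picture, target): "rect" ([left, top, right, bottom] in pixels, round what is visible of it).
- env.tip_of(picture, target): "position" ([column, row] in pixels: a listed point, or the origin of a listed thing).
The state is a dict: "time": time; "joints": joint angles; "qd": joint speeds; "tau": joint torques, N m; "tcp_pos": TCP position; "ee_rot": TCP orientation; "wrist_force": force on the tool from outside, world axes, zero at the start; "ft_torque": the same for the moment, N m; "gripper_width": finger opening in m; "gripper_force": force on a finger pad.
Only numpy, scipy, OpenCV 4.12 (cv2) and the standard library are available. Lean on these libraries where they do the work, as an engineer would, in place of code of your own. Each camera call takes 0.05 s, during which the arm holds its last target. There are 200 camera calls.

## Working session

There is one attempt and no reset: what is moved stays moved. The work goes in short steps, Python scripts to look and compute and a tool call to move; the robot and the scene stay as the last step left them, time stands still between calls to the robot, and variables do not carry over. Pictures are saved under pics/ and viewed, at most 10 in all, crops included, and the job is handed in when it is done.

Besides the shell and the picture viewer there is one more tool, called after "Emit:" as a command line: name --pt "numbers of a row" for each row, then --argument value for the rest. play_rows: Moves the arm, as the interface text tells. Its arguments: {"type":"object","properties":{"motion":{"type":"array","items":{"type":"array","items":{"type":"number"}}},"hand":{"type":"number"},"grip_force":{"type":"number"}},"required":["motion"]}

```bash
mkdir -p pics; ls; cat > h.py <<'E'
import numpy as np, cv2
from scipy.spatial.transform import Rotation as Ro
from station import env
def ray(p,uv,z):
    d=p["R"].T@np.array([(uv[0]-p["cx"])/p["fx"],(uv[1]-p["cy"])/p["fy"],1]); c=-p["R"].T@p["t"]
    return c+d*(z-c[2])/d[2]
def proj(p,X):
    c=p["R"]@np.array(X)+p["t"]; return [p["fx"]*c[0]/c[2]+p["cx"],p["fy"]*c[1]/c[2]+p["cy"]]
E
python3 - <<'E'
from h import *
print(env.tip_reach, env.get_obs())
ims=[]
for n in ["top","side"]:
    p=env.capture(n); cv2.imwrite(f"pics/{n}0.png",p["color"][...,::-1])
    print(n,"cam",-p["R"].T@p["t"],p["fx"])
    for t in ["lens","lens_box","lid_hinge","lid_tab","pipe_a","angle_iron","wire_brush","hammer","magnet","tip_tray"]:
        for r in env.tip_of(p,t)[:2 if t=="pipe_a" else 1]: print(t,np.round(r["position"]),round(r["score"],2),np.round(ray(p,r["position"],0.028 if t=="lid_hinge" else 0),3))
E
```

```text
pics
0.008 {'time': 0.0, 'joints': array([ 1.00250248e+00,  2.07418116e-01,  1.54293387e+00, -3.16925873e-05,
        1.39346631e+00, -1.50492806e-01]), 'qd': array([ 0.00015719,  0.00085177, -0.00013297, -0.00046964,  0.00219364,
        0.00156444]), 'tau': array([-1.23236208e-03, -3.70878911e+01, -2.81414831e+01,  6.96261437e-02,
        3.62439221e-02, -1.85395256e-04]), 'tcp_pos': array([0.23290134, 0.52487235, 0.21230137]), 'ee_rot': array([-0.65135218, -3.07255588,  0.00328912]), 'wrist_force': array([ 0.44033259,  0.03688424, -0.78752618]), 'ft_torque': array([-0.03295944, -0.00902128, -0.04227151]), 'gripper_force': 0.0, 'gripper_width': 0.09372928958571561}
top cam [ 0.44981093 -0.01771528  1.02734819] 366.5060616247856
lens [332. 170.] 0.75 [ 0.626 -0.055  0.   ]
lens_box [266. 177.] 0.73 [0.607 0.131 0.   ]
lid_hinge [243. 185.] 0.59 [0.58  0.192 0.028]
lid_tab [222. 177.] 0.89 [0.607 0.258 0.   ]
pipe_a [442. 149.] 0.94 [ 0.687 -0.366  0.   ]
pipe_a [467. 181.] 0.58 [ 0.595 -0.434  0.   ]
angle_iron [418. 259.] 0.61 [ 0.375 -0.292  0.   ]
wire_brush [432. 225.] 0.84 [ 0.471 -0.333  0.   ]
hammer [185. 235.] 0.91 [0.442 0.358 0.   ]
magnet [261. 263.] 0.7 [0.365 0.142 0.   ]
tip_tray [156. 166.] 0.65 [0.639 0.446 0.   ]
side cam [ 0.32573537 -0.86610011  0.9325471 ] 439.8347139969661
lens [347. 227.] 0.85 [ 0.616 -0.055  0.   ]
lens_box [328. 183.] 0.77 [0.614 0.142 0.   ]
lid_hinge [313. 166.] 0.87 [0.583 0.206 0.028]
lid_tab [311. 127.] 0.95 [ 0.639  0.457 -0.   ]
pipe_a [393. 346.] 0.83 [ 0.602 -0.434  0.   ]
pipe_a [411. 312.] 0.58 [ 0.677 -0.363  0.   ]
angle_iron [274. 320.] 0.57 [ 0.356 -0.294 -0.   ]
wire_brush [328. 319.] 0.62 [ 0.48  -0.328  0.   ]
hammer [260. 155.] 0.62 [ 0.43   0.345 -0.   ]
magnet [248. 196.] 0.69 [0.359 0.154 0.   ]
tip_tray [311. 128.] 0.7 [0.638 0.452 0.   ]
```

```bash
python3 -c "
import cv2
a=cv2.imread('pics/top0.png')[110:240,200:390];cv2.imwrite('pics/top0c.png',cv2.resize(a,None,fx=4,fy=4,interpolation=cv2.INTER_CUBIC))
a=cv2.imread('pics/side0.png')[100:260,240:420];cv2.imwrite('pics/side0c.png',cv2.resize(a,None,fx=3.7,fy=3.7,interpolation=cv2.INTER_CUBIC))"
```

```text
(no output)
```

View pics/top0c.png

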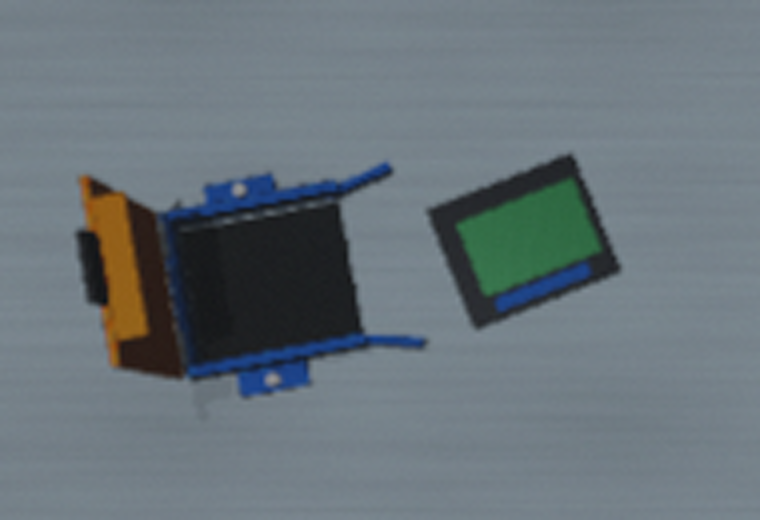

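View pics/side0c.png

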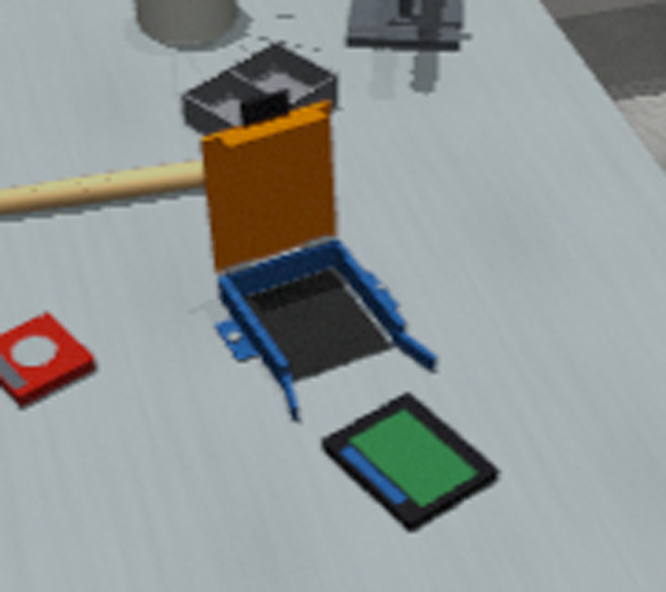

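The top crop shows the box with its mouth towards -y (image right), the mouth corners at about (340,185) and (365,340) and the lid about upright. The lens lies outside the mouth, turned about 13° from the box, with corners (430,210), (572,153), (620,270) and (477,328). The side crop agrees.

```bash
cat >> h.py <<'E'
def rectfit(P): # P Nx2 -> center, dir
    c,s,a=cv2.minAreaRect(P.astype(np.float32)); return np.array(c),np.array(s),a
from scipy.optimize import least_squares
def boxpts(b,L): # b x,y,yaw ; local Nx3
    R=Ro.from_euler("z",b[2]).as_matrix(); return np.array(L)@R.T+[b[0],b[1],0]
def fitpose(p,L,uv,b0):
    f=lambda b:(np.array([proj(p,X) for X in boxpts(b,L)])-uv).ravel()
    r=least_squares(f,b0); return r.x,np.sqrt(np.mean(r.fun**2))
E
python3 - <<'E'
from h import *
p=env.capture("top"); s=env.capture("side")
o=np.array([200,110])
lens=np.array([(430,210),(572,153),(620,270),(477,328)])/4+o
# box yaw ~ +y
BL=[(66,57.5,27),(66,-57.5,27),(-60,57.5,27),(-60,-57.5,27)]
uv=np.array([(190,378),(160,212),(367,345),(340,182)])/4+o
for d in (1,):
  bx,e=fitpose(p,np.array(BL)/1e3,uv,[.6,.13,1.7]); print("box",bx,e)
LL=np.array([(55,45,12),(55,-45,12),(-55,-45,12),(-55,45,12)])/1e3
uvl=lens[[3,0,1,2]]
ln,e=fitpose(p,LL,uvl,[.62,-.05,1.9]); print("lens",ln,e)
os=np.array([240,100]); us=np.array([(322,443),(407,393),(498,472),(413,530)])/3.7+os
ls,e=fitpose(s,LL,us,[.62,-.05,1.9]); print("lens side",ls,e)
R=Ro.from_euler("z",-bx[2]).as_matrix()
print("lens in box",R@[ln[0]-bx[0],ln[1]-bx[1],0],ln[2]-bx[2])
# lid angle from tab in both
for q,n in((p,"top"),(s,"side")):
  t=np.array(env.tip_of(q,"lid_tab")[0]["position"])
  f=lambda a:(np.array(proj(q,boxpts(bx,[(.066-.143*np.cos(a[0])+.006*np.sin(a[0]),0,.028+.143*np.sin(a[0])+.006*np.cos(a[0]))])[0])-t)
  r=least_squares(f,[1.5]); print(n,"lid",r.x,r.fun)
E
```

```text
File "<stdin>", line 20
    f=lambda a:(np.array(proj(q,boxpts(bx,[(.066-.143*np.cos(a[0])+.006*np.sin(a[0]),0,.028+.143*np.sin(a[0])+.006*np.cos(a[0]))])[0])-t)
               ^
SyntaxError: '(' was never closed
```

```bash
python3 - <<'E'
from h import *
p=env.capture("top"); s=env.capture("side")
o=np.array([200,110])
lens=np.array([(430,210),(572,153),(620,270),(477,328)])/4+o
BL=[(66,57.5,27),(66,-57.5,27),(-60,57.5,27),(-60,-57.5,27)]
uv=np.array([(190,378),(160,212),(367,345),(340,182)])/4+o
bx,e=fitpose(p,np.array(BL)/1e3,uv,[.6,.13,1.7]); print("box",bx,e)
LL=np.array([(55,45,12),(55,-45,12),(-55,-45,12),(-55,45,12)])/1e3
ln,e=fitpose(p,LL,lens[[3,0,1,2]],[.62,-.05,1.9]); print("lens",ln,e)
os=np.array([240,100]); us=np.array([(322,443),(407,393),(498,472),(413,530)])/3.7+os
ls,e=fitpose(s,LL,us,[.62,-.05,1.9]); print("lens side",ls,e)
R=Ro.from_euler("z",-bx[2]).as_matrix()
print("lens in box",R@[ln[0]-bx[0],ln[1]-bx[1],0],ln[2]-bx[2])
for q,n in((p,"top"),(s,"side")):
  t=np.array(env.tip_of(q,"lid_tab")[0]["position"])
  f=lambda a:np.array(proj(q,boxpts(bx,[(.066-.143*np.cos(a[0])+.006*np.sin(a[0]),0,.028+.143*np.sin(a[0])+.006*np.cos(a[0]))])[0]))-t
  r=least_squares(f,[1.5]); print(n,"lid",r.x,r.fun)
# goal tool yaw: tool down
print(Ro.from_rotvec(env.get_obs()["ee_rot"]).as_matrix().round(3))
E
```

```text
box [0.59508159 0.12501277 1.74914571] 0.3438618496048325
lens [ 0.62392064 -0.05220299  1.95275333] 0.286421833807605
lens side [ 0.62438008 -0.05746635  1.96403378] 0.45283273567315796
lens in box [-0.17952094  0.00305744  0.        ] 0.20360762351835748
top lid [1.73082878] [0.20719938 0.93007231]
side lid [1.81000275] [ 0.69156472 -1.03559361]
[[-0.914  0.406 -0.   ]
 [ 0.406  0.914 -0.   ]
 [ 0.    -0.    -1.   ]]
```

```bash
cat >> h.py <<'E'
def state():
    o=env.get_obs(); R=Ro.from_rotvec(o["ee_rot"]).as_matrix()
    return o["tcp_pos"],np.arctan2(R[1,0],R[0,0]),o
def plan(tgt,n,phi=None):
    """n equal straight rows to world tgt, tool down with yaw phi; the turn changes the tool axes on the way"""
    x,f,o=state(); phi=f if phi is None else phi
    df=(phi-f+np.pi)%(2*np.pi)-np.pi; d=(np.array(tgt)-x)/n
    for i in range(n):
        a=f+df*i/n; tx=np.array([np.cos(a),np.sin(a),0]); ty=np.array([np.sin(a),-np.cos(a),0])
        print([round(float(v),4) for v in (d@tx,d@ty,-d[2],0,0,-df/n)],end=",")
        if i%5==4: print()
    print()
E
python3 - <<'E'
from h import *
plan([.6,0,.28],15,1.75)
E
```

```text
[-0.0366, -0.0221, -0.0044, 0.0, 0.0, 0.0649],[-0.0379, -0.0197, -0.0044, 0.0, 0.0, 0.0649],[-0.0391, -0.0172, -0.0044, 0.0, 0.0, 0.0649],[-0.0401, -0.0146, -0.0044, 0.0, 0.0, 0.0649],[-0.041, -0.012, -0.0044, 0.0, 0.0, 0.0649],
[-0.0417, -0.0093, -0.0044, 0.0, 0.0, 0.0649],[-0.0422, -0.0066, -0.0044, 0.0, 0.0, 0.0649],[-0.0425, -0.0038, -0.0044, 0.0, 0.0, 0.0649],[-0.0427, -0.001, -0.0044, 0.0, 0.0, 0.0649],[-0.0427, 0.0017, -0.0044, 0.0, 0.0, 0.0649],
[-0.0425, 0.0045, -0.0044, 0.0, 0.0, 0.0649],[-0.0421, 0.0072, -0.0044, 0.0, 0.0, 0.0649],[-0.0415, 0.01, -0.0044, 0.0, 0.0, 0.0649],[-0.0408, 0.0126, -0.0044, 0.0, 0.0, 0.0649],[-0.0399, 0.0153, -0.0044, 0.0, 0.0, 0.0649],
```

Emit:
play_rows --pt "-0.037 -0.022 -0.006 0 0 0.065" --pt "-0.038 -0.02 -0.006 0 0 0.065" --pt "-0.039 -0.017 -0.006 0 0 0.065" --pt "-0.04 -0.015 -0.006 0 0 0.065" --pt "-0.041 -0.012 -0.006 0 0 0.065" --hand 0.0

```text
time: 1.92
tcp_pos: [0.3562, 0.3488, 0.2438]
ee_rot: [1.143, 2.926, 0.001]
wrist_force: [0.1, 0.6, 0.4]
gripper_width: 0.0477
gripper_force: 0.0
```

Emit:
play_rows --pt "-0.042 -0.009 -0.004 0 0 0.065" --pt "-0.042 -0.007 -0.004 0 0 0.065" --pt "-0.042 -0.004 -0.004 0 0 0.065" --pt "-0.043 -0.001 -0.004 0 0 0.065" --pt "-0.043 0.002 -0.004 0 0 0.065"

```text
time: 2.55
tcp_pos: [0.4784, 0.1733, 0.2638]
ee_rot: [1.602, 2.702, 0.001]
wrist_force: [1.0, -0.1, 0.8]
gripper_width: 0.0007
gripper_force: 0.0
```

Emit:
play_rows --pt "-0.042 0.005 -0.003 0 0 0.065" --pt "-0.042 0.007 -0.003 0 0 0.065" --pt "-0.042 0.01 -0.003 0 0 0.065" --pt "-0.041 0.013 -0.003 0 0 0.065" --pt "-0.04 0.015 -0.003 0 0 0.065"

```text
time: 3.18
tcp_pos: [0.6008, -0.002, 0.2786]
ee_rot: [2.018, 2.408, 0.0]
wrist_force: [1.4, 0.4, -0.4]
gripper_width: 0.0004
gripper_force: 0.0
```

```bash
python3 - <<'E'
from h import *
x,f,o=state();print(x,f,o["time"])
p=env.capture("wrist"); cv2.imwrite("pics/w1.png",p["color"][...,::-1])
print("cam",-p["R"].T@p["t"],p["R"].round(2).tolist(),p["fx"])
for t in("lens","lens_box"):
  for r in env.tip_of(p,t)[:1]: print(t,r["position"],ray(p,r["position"],0))
E
```

```text
[ 0.60083981 -0.0020064   0.27857148] 1.7465095096599628 3.175
cam [0.58931622 0.0625243  0.45020156] [[0.98, 0.17, -0.0], [0.17, -0.96, 0.23], [0.04, -0.22, -0.97]] 319.5492687639275
lens [336.2, 204.8] [ 6.19428120e-01 -4.90710161e-02  5.55111512e-17]
lens_box [341.0, 77.0] [0.59422065 0.12459665 0.        ]
```

View pics/w1.png

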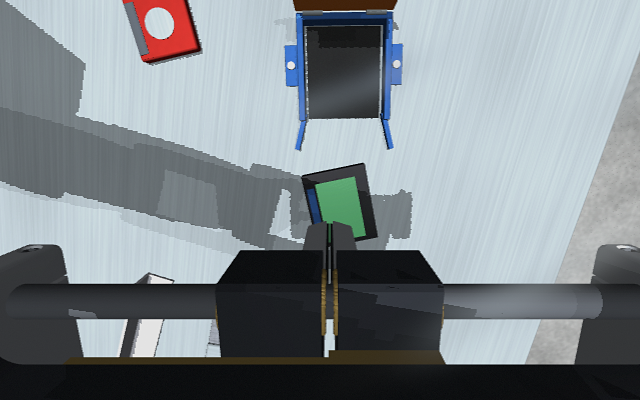

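The wrist view shows the mouth squarely: guide tips (298,150) and (391,148), screws (291,65) and (397,64). The lens' visible corners are (302,176), (363,163) and (377,236).

```bash
python3 - <<'E'
from h import *
p=env.capture("wrist")
a,b=ray(p,(298,149),.016),ray(p,(391,148),.016); print(a,b,(a+b)/2,np.linalg.norm(a-b))
print("yaw",np.arctan2((b-a)[0],-(b-a)[1])+0)  # b-a is box -y dir
d=(b-a); print("yaw x-axis", np.arctan2(d[1],d[0])+np.pi/2)
a2,b2=ray(p,(291,65),.003),ray(p,(397,64),.003); d=b2-a2; print((a2+b2)/2,np.arctan2(d[1],d[0])+np.pi/2)
LL=np.array([(55,45,12),(55,-45,12),(-55,-45,12)])/1e3
ln,e=fitpose(p,LL,np.array([(302,176),(363,163),(377,236)]),[.62,-.05,1.95]); print("lens",ln,e)
bx=np.array([.595,.125,1.747])
def inbox(P,bx=bx): return Ro.from_euler("z",-bx[2]).as_matrix()[:2,:2]@(np.array(P)[:2]-bx[:2])
print("inbox guide mid",inbox((a+b)/2),"ears",inbox((a2+b2)/2),"lens",inbox(ln),ln[2]-bx[2])
E
```

```text
[0.55356689 0.0218621  0.016     ] [0.67653255 0.04499487 0.016     ] [0.61504972 0.03342848 0.016     ] 0.12512265284140833
yaw 1.756746848080157
yaw x-axis 1.756746848080157
[0.59501336 0.13957085 0.003     ] 1.7547808274570682
lens [ 0.62395811 -0.04867078  1.95075948] 1.0259860659670135
inbox guide mid [-0.09366823 -0.0036874 ] ears [ 0.0143429  -0.00256733] lens [-0.17605787  0.0019336 ] 0.20375948361801388
```

```bash
cat >> h.py <<'E'
BX=np.array([.5975,.1255,1.753])
def w(x,y,z): return boxpts(BX,[(x/1e3,y/1e3,z/1e3)])[0]
def inbox(P): return Ro.from_euler("z",-BX[2]).as_matrix()[:2,:2]@(np.array(P)[:2]-BX[:2])*1e3
E
python3 - <<'E'
from h import *
plan(w(-140,95,13),10,BX[2])
E
```

```text
[-0.0015, -0.0074, 0.0265, 0.0, 0.0, -0.0005],[-0.0015, -0.0074, 0.0265, 0.0, 0.0, -0.0005],[-0.0015, -0.0074, 0.0265, 0.0, 0.0, -0.0005],[-0.0015, -0.0075, 0.0265, 0.0, 0.0, -0.0005],[-0.0015, -0.0075, 0.0265, 0.0, 0.0, -0.0005],
[-0.0015, -0.0075, 0.0265, 0.0, 0.0, -0.0005],[-0.0015, -0.0075, 0.0265, 0.0, 0.0, -0.0005],[-0.0015, -0.0075, 0.0265, 0.0, 0.0, -0.0005],[-0.0015, -0.0075, 0.0265, 0.0, 0.0, -0.0005],[-0.0015, -0.0075, 0.0265, 0.0, 0.0, -0.0005],
```

Emit:
play_rows --pt "-0.0015 -0.015 0.026 0 0 0" --pt "-0.0015 -0.015 0.026 0 0 0" --pt "-0.0015 -0.015 0.026 0 0 0" --pt "-0.0015 -0.015 0.026 0 0 0" --pt "-0.0015 -0.015 0.026 0 0 0"

```text
time: 4.0
tcp_pos: [0.5264, -0.0199, 0.1478]
ee_rot: [-2.012, -2.412, -0.001]
wrist_force: [-0.4, -0.3, 0.3]
gripper_width: 0.0005
gripper_force: 0.0
```

Emit:
play_rows --pt "-0.0015 0 0.027 0 0 0" --pt "-0.0015 0 0.027 0 0 0" --pt "-0.0015 0 0.027 0 0 0" --pt "-0.0015 0 0.027 0 0 0" --pt "-0.0015 0 0.027 0 0 -0.005"

```text
time: 4.62
tcp_pos: [0.5284, -0.0273, 0.013]
ee_rot: [-2.006, -2.417, -0.001]
wrist_force: [-0.2, 0.2, -0.7]
gripper_width: 0.0008
gripper_force: 0.0
```

```bash
python3 - <<'E'
from h import *
x,f,o=state();print(x,f,o["wrist_force"],inbox(x))
p=env.capture("wrist"); cv2.imwrite("pics/w2.png",p["color"][...,::-1])
E
```

```text
[ 0.52844189 -0.02731353  0.01301516] 1.756151591970695 [-0.15213951  0.21708078 -0.7495796 ] [-137.77083317   95.60436033]
```

View pics/w2.png

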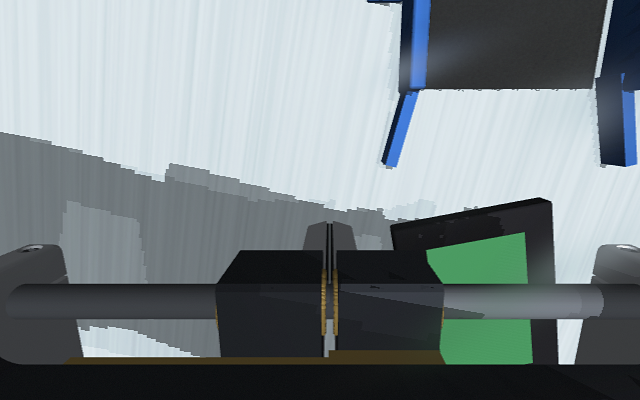

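The fingers sit beside the lens' front corner (391,226), with the other front corner at (551,199). The mouth edges are at about (428,89) and (595,89), and the guide tips at about (388,165).

```bash
python3 - <<'E'
from h import *
p=env.capture("wrist")
for n,uv,z in(("FL",(391,226),.012),("FR",(551,199),.012),("gL",(388,164),.016),("gR",(630,163),.016),("floorL",(424,89),0),("floorR",(595,89),0)):
  print(n,inbox(ray(p,uv,z)))
E
```

```text
FL [-126.50159489   64.48097624]
FR [-110.76754584  -21.37604633]
gL [-91.61474994  68.3633153 ]
gR [-90.64948689 -56.06704816]
floorL [-52.96896762  47.9001407 ]
floorR [-52.76491737 -43.84150493]
```

Emit:
play_rows --pt "0 0.005 0 0 0 0" --pt "0 0.005 0 0 0 0" --pt "0 0.004 0 0 0 0" --pt "0 0.003 0 0 0 0" --pt "0 0.003 0 0 0 0"

```text
time: 5.35
tcp_pos: [0.549, -0.0252, 0.0137]
ee_rot: [2.009, 2.415, 0.0]
wrist_force: [-0.1, -0.2, -0.0]
gripper_width: 0.0008
gripper_force: 0.0
```

Emit:
play_rows --pt "0 0.002 0 0 0 0" --pt "0 0.002 0 0 0 0" --pt "0 0.002 0 0 0 0" --pt "0 0.002 0 0 0 0" --pt "0 0.002 0 0 0 0"

```text
time: 5.98
tcp_pos: [0.5576, -0.0231, 0.0131]
ee_rot: [-2.008, -2.414, 0.001]
wrist_force: [-2.7, 1.0, 1.5]
gripper_width: 0.0006
gripper_force: 1.0
```

```bash
python3 - <<'E'
from h import *
x,f,o=state();print(x,f,o["wrist_force"],inbox(x))
p=env.capture("wrist"); cv2.imwrite("pics/w3.png",p["color"][...,::-1])
E
```

```text
[ 0.55762629 -0.02307197  0.01312705] 1.7538123285889788 [-2.73888888  0.98059962  1.52441129] [-138.88761972   66.13450143]
```

View pics/w3.png

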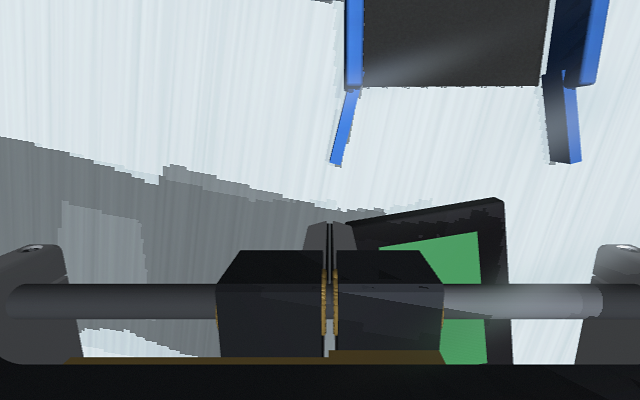

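The finger now touches the lens; its front edge runs from (348,222) to (498,198), so about 0.16 rad remains. Pushing 12 mm more.

Emit:
play_rows --pt "0 0.002 0 0 0 0" --pt "0 0.002 0 0 0 0" --pt "0 0.002 0 0 0 0" --pt "0 0.002 0 0 0 0" --pt "0 0.002 0 0 0 0"

```text
time: 6.65
tcp_pos: [0.5684, -0.0215, 0.0134]
ee_rot: [-2.009, -2.415, 0.0]
wrist_force: [-1.8, 1.1, 0.8]
gripper_width: 0.0005
gripper_force: 0.8
```

Emit:
play_rows --pt "0 0.001 0 0 0 0" --pt "0 0.001 0 0 0 0" --pt "0 0 0 0 0 0"

```text
time: 7.02
tcp_pos: [0.5704, -0.0212, 0.0135]
ee_rot: [2.009, 2.415, 0.0]
wrist_force: [-0.5, 0.3, 0.0]
gripper_width: 0.0002
gripper_force: 0.7
```

```bash
python3 - <<'E'
from h import *
x,f,o=state();print(x,f,o["wrist_force"],inbox(x))
p=env.capture("wrist"); cv2.imwrite("pics/w4.png",p["color"][...,::-1])
E
```

```text
[ 0.57039485 -0.02116345  0.01348285] 1.7537885907533857 [-0.48195326  0.33640058  0.02433895] [-139.32431864   53.23148131]
```

View pics/w4.png

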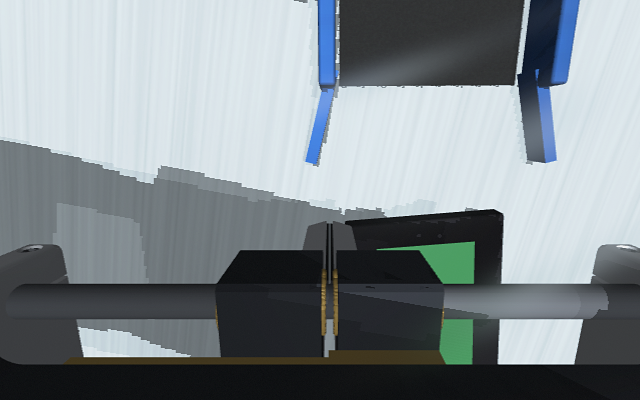

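The lens front edge now runs (347,220)–(497,210), nearly square (~0.06 rad), with the mouth floor corners at (340,87) and (517,85). Next I work out the lateral offset and go behind the lens.

```bash
python3 - <<'E'
from h import *
p=env.capture("wrist")
for n,uv,z in(("FL",(347,220),.012),("FR",(497,210),.012),("FRbot",(502,214),.012),("gLtop",(313,164),.016),("gRtop",(549,161),.016),("floorL",(338,87),0),("floorR",(517,85),0),("wallL",(322,87),.027),("wallR",(565,83),.027)):
  print(n,inbox(ray(p,uv,z)))
x,f,o=state(); b=inbox(x); 
E
```

```text
FL [-126.90587685   43.26653281]
FR [-120.99704339  -40.83486284]
FRbot [-123.32722674  -43.92697879]
gLtop [-94.69639705  61.94162696]
gRtop [-93.02621215 -62.97887912]
floorL [-54.18688773  48.53033613]
floorR [-53.07894786 -49.87836766]
wallL [-57.04459585  56.75955132]
wallR [-55.18890908 -57.21269993]
```

Emit:
play_rows --pt "0 -0.01 0 0 0 0" --pt "-0.005 0 -0.03 0 0 0" --pt "-0.04 0.01 -0.03 0 0 0" --pt "-0.04 0.03 0 0 0 0" --pt "-0.038 0.027 0 0 0 0"

```text
time: 7.75
tcp_pos: [0.6501, -0.1334, 0.0748]
ee_rot: [2.008, 2.413, 0.001]
wrist_force: [0.4, 0.1, -0.2]
gripper_width: 0.0004
gripper_force: 0.0
```

Emit:
play_rows --pt "0 0 0.02 0 0 0" --pt "0 0 0.02 0 0 0" --pt "0 0 0.015 0 0 0" --pt "0 0 0.004 0 0 0" --pt "0 0 0.001 0 0 0" --hand 0.05

```text
time: 8.38
tcp_pos: [0.6483, -0.1311, 0.0132]
ee_rot: [-2.008, -2.415, 0.0]
wrist_force: [0.5, -0.2, 0.2]
gripper_width: 0.047
gripper_force: 0.0
```

```bash
python3 - <<'E'
from h import *
x,f,o=state();print(x,f,o["wrist_force"],inbox(x),o["gripper_width"])
p=env.capture("wrist"); cv2.imwrite("pics/w5.png",p["color"][...,::-1])
E
```

```text
[ 0.64834995 -0.13112905  0.01318228] 1.7544946218949466 [ 0.53591732 -0.20553193  0.19184259] [-261.59488543   -3.50775644] 0.04696500497870537
```

View pics/w5.png

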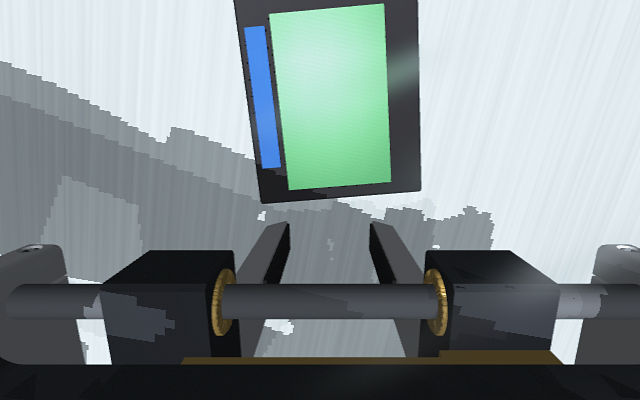

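The rear edge (262,203)–(420,190) is centred about 6 mm right of the gripper and tilted 0.08 rad. I'll recentre, then push square and drift back.

Emit:
play_rows --pt "0.004 0.002 0 0 0 0" --pt "0.004 0.002 0 0 0 0" --pt "0.003 0.001 0 0 0 0" --pt "0.003 0 0 0 0 0" --pt "0.003 0 0 0 0 0"

```text
time: 9.05
tcp_pos: [0.6506, -0.1146, 0.0137]
ee_rot: [2.008, 2.415, -0.001]
wrist_force: [-0.6, -1.3, 0.2]
gripper_width: 0.0501
gripper_force: 0.9
```

Emit:
play_rows --pt "0.003 0 0 0 0 0" --pt "0.003 0 0 0 0 0" --pt "0.003 0 0 0 0 0" --pt "0.003 0 0 0 0 0" --pt "0.003 0 0 0 0 0"

```text
time: 9.68
tcp_pos: [0.6481, -0.0993, 0.0136]
ee_rot: [2.009, 2.414, 0.001]
wrist_force: [0.5, -3.5, 1.4]
gripper_width: 0.0503
gripper_force: 1.2
```

Emit:
play_rows --pt "0.003 0 0 0 0 0" --pt "0.003 -0.0002 0 0 0 0" --pt "0.003 -0.0002 0 0 0 0" --pt "0.003 -0.0002 0 0 0 0" --pt "0.003 -0.0002 0 0 0 0"

```text
time: 10.3
tcp_pos: [0.6444, -0.0847, 0.0136]
ee_rot: [2.009, 2.415, 0.0]
wrist_force: [0.1, -3.3, 2.1]
gripper_width: 0.0498
gripper_force: 1.4
```

```bash
python3 - <<'E'
from h import *
x,f,o=state();print(x,f,o["wrist_force"],inbox(x),o["gripper_width"])
p=env.capture("wrist"); cv2.imwrite("pics/w6.png",p["color"][...,::-1])
E
```

```text
[ 0.64444213 -0.08469716  0.01364609] 1.7537896956786696 [ 0.0935345  -3.32950859  2.05015959] [-215.22350035   -8.077945  ] 0.04978912203376229
```

View pics/w6.png

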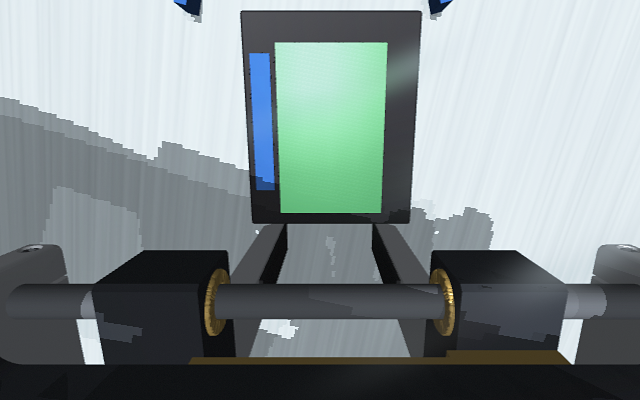

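The lens is now square and centred on the gripper, rear edge (248–411, 222), but about 7 mm right of the guides' middle (tips (198,17) and (430,17)). I'll push with a leftward drift.

Emit:
play_rows --pt "0.003 -0.0006 0 0 0 0" --pt "0.003 -0.0006 0 0 0 0" --pt "0.003 -0.0006 0 0 0 0" --pt "0.003 -0.0006 0 0 0 0" --pt "0.003 -0.0006 0 0 0 0"

```text
time: 10.98
tcp_pos: [0.6386, -0.0704, 0.0135]
ee_rot: [2.009, 2.415, 0.0]
wrist_force: [1.8, -3.6, 1.5]
gripper_width: 0.0499
gripper_force: 1.4
```

```bash
cat >> h.py <<'E'
def look():
    x,f,o=state(); p=env.capture("wrist"); im=p["color"]; h=cv2.cvtColor(im,cv2.COLOR_RGB2HSV)
    m=cv2.inRange(h,(45,50,60),(85,255,255)); k=cv2.connectedComponentsWithStats(m)
    i=1+np.argmax(k[2][1:,4]); r=cv2.minAreaRect(np.argwhere(k[1]==i)[:,::-1].astype(np.float32))
    q=cv2.boxPoints(r); P=np.array([inbox(ray(p,c,.012)) for c in q])
    print("t",round(o["time"],2),"tcp",inbox(x).round(1),"F",o["wrist_force"].round(1),"yaw",round(f-BX[2],4),"g",round(o["gripper_width"],4))
    print("green px",q.round(0).tolist(),"box",P.round(1).tolist(),"mid",P.mean(0).round(1))
    return p
E
python3 -c "
from h import *
p=look(); cv2.imwrite('pics/w7.png',p['color'][...,::-1])
b=cv2.inRange(cv2.cvtColor(p['color'],cv2.COLOR_RGB2HSV),(100,150,40),(125,255,255)); k=cv2.connectedComponentsWithStats(b)
for s in k[2][1:]:
  if s[4]>100: print(s)
"
```

```text
t 10.97 tcp [-200.1   -4.9] F [ 1.8 -3.6  1.5] yaw 0.0008 g 0.0499
green px [[274.0, 42.0], [387.0, 42.0], [387.0, 212.0], [274.0, 212.0]] box [[-94.9, 22.8], [-94.9, -33.7], [-183.0, -37.3], [-183.1, 26.2]] mid [-139.    -5.5]
[ 184    0   30   46 1024]
[427   0  29  38 709]
[ 249   53   26  137 2631]
```

Emit:
play_rows --pt "0.003 -0.0007 0 0 0 0" --pt "0.003 -0.0007 0 0 0 0" --pt "0.003 -0.0007 0 0 0 0" --pt "0.003 -0.0007 0 0 0 0" --pt "0.003 -0.0007 0 0 0 0"

```text
time: 11.65
tcp_pos: [0.6323, -0.0562, 0.0134]
ee_rot: [-2.009, -2.415, 0.0]
wrist_force: [0.6, -2.4, -0.1]
gripper_width: 0.0501
gripper_force: 1.3
```

```bash
python3 -c "
from h import *
p=look(); cv2.imwrite('pics/w8.png',p['color'][...,::-1])
b=cv2.inRange(cv2.cvtColor(p['color'],cv2.COLOR_RGB2HSV),(100,150,40),(125,255,255)); k=cv2.connectedComponentsWithStats(b)
for s in k[2][1:]:
  if s[4]>100: print(s)
"
```

```text
t 11.65 tcp [-185.    -1.3] F [ 0.6 -2.4 -0.1] yaw 0.0008 g 0.0501
green px [[275.0, 42.0], [387.0, 42.0], [387.0, 212.0], [275.0, 212.0]] box [[-79.8, 26.0], [-79.8, -30.0], [-167.9, -33.6], [-167.9, 29.3]] mid [-123.8   -2.1]
[ 194    0   34   76 1678]
[427   0  29  40 722]
[ 249   53   26  137 2635]
```

View pics/w8.png

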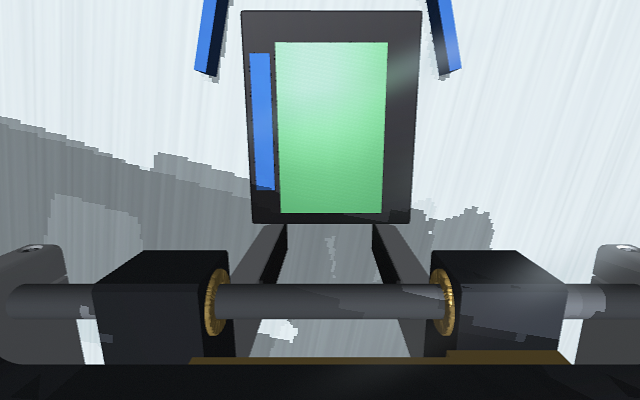

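The lens sits between the guides (inner edges ~230 and ~425 at row 10, lens 241–421), about 1.5 mm right of the middle. I'll drift a bit more and continue.

Emit:
play_rows --pt "0.003 -0.0006 0 0 0 0" --pt "0.003 -0.0006 0 0 0 0" --pt "0.003 -0.0003 0 0 0 0" --pt "0.003 0 0 0 0 0" --pt "0.003 0 0 0 0 0"

```text
time: 12.32
tcp_pos: [0.6279, -0.0417, 0.0133]
ee_rot: [-2.009, -2.415, 0.001]
wrist_force: [0.1, -1.8, 1.5]
gripper_width: 0.05
gripper_force: 1.1
```

Emit:
play_rows --pt "0.003 0 0 0 0 0" --pt "0.003 0 0 0 0 0" --pt "0.003 0 0 0 0 0" --pt "0.003 0 0 0 0 0" --pt "0.003 0 0 0 0 0"

```text
time: 12.95
tcp_pos: [0.6253, -0.0269, 0.0133]
ee_rot: [-2.009, -2.415, 0.0]
wrist_force: [0.8, -2.3, -0.3]
gripper_width: 0.0502
gripper_force: 0.9
```

```bash
python3 -c "
from h import *
p=look()
b=cv2.inRange(cv2.cvtColor(p['color'],cv2.COLOR_RGB2HSV),(100,150,40),(125,255,255)); k=cv2.connectedComponentsWithStats(b)
for s in k[2][1:]:
  if s[4]>100: print(s)
"
```

```text
t 12.95 tcp [-154.9    0.3] F [ 0.8 -2.3 -0.3] yaw 0.0008 g 0.0502
green px [[275.0, 42.0], [387.0, 42.0], [387.0, 212.0], [275.0, 212.0]] box [[-49.8, 27.5], [-49.7, -28.4], [-137.8, -32.1], [-137.8, 30.8]] mid [-93.8  -0.5]
[ 200    0   37  134 3132]
[ 427    0   33   43 1032]
[ 249   53   26  137 2643]
[ 431   64   27   69 1029]
```

Emit:
play_rows --pt "0.004 0 0 0 0 0" --pt "0.004 0 0 0 0 0" --pt "0.004 0 0 0 0 0" --pt "0.004 0 0 0 0 0" --pt "0.004 0 0 0 0 0"

```text
time: 13.62
tcp_pos: [0.6216, -0.0072, 0.0133]
ee_rot: [-2.009, -2.415, 0.0]
wrist_force: [-1.1, -1.5, 0.1]
gripper_width: 0.0497
gripper_force: 0.7
```

Emit:
play_rows --pt "0.004 0 0 0 0 0" --pt "0.004 0 0 0 0 0" --pt "0.004 0 0 0 0 0" --pt "0.004 0 0 0 0 0" --pt "0.004 0 0 0 0 0"

```text
time: 14.25
tcp_pos: [0.618, 0.0124, 0.0133]
ee_rot: [-2.009, -2.415, 0.0]
wrist_force: [-0.2, 0.1, -0.4]
gripper_width: 0.0499
gripper_force: 0.5
```

Emit:
play_rows --pt "0.004 0 0 0 0 0" --pt "0.004 0 0 0 0 0" --pt "0.004 0 0 0 0 0" --pt "0.004 0 0 0 0 0" --pt "0.004 0 0 0 0 0"

```text
time: 14.88
tcp_pos: [0.6145, 0.032, 0.0134]
ee_rot: [-2.009, -2.415, 0.0]
wrist_force: [0.6, -1.4, -0.5]
gripper_width: 0.0501
gripper_force: 0.5
```

Emit:
play_rows --pt "0.003 0 0 0 0 0" --pt "0.003 0 0 0 0 0" --pt "0.003 0 0 0 0 0" --pt "0.003 0 0 0 0 0" --pt "0.003 0 0 0 0 0"

```text
time: 15.5
tcp_pos: [0.6118, 0.0467, 0.0134]
ee_rot: [2.009, 2.415, -0.0]
wrist_force: [0.1, -1.3, -1.4]
gripper_width: 0.0497
gripper_force: 0.5
```

```bash
python3 -c "
from h import *
p=look()
b=cv2.inRange(cv2.cvtColor(p['color'],cv2.COLOR_RGB2HSV),(100,150,40),(125,255,255)); k=cv2.connectedComponentsWithStats(b)
for s in k[2][1:]:
  if s[4]>100: print(s)
"
```

```text
t 15.5 tcp [-80.1   0.2] F [ 0.1 -1.3 -1.4] yaw 0.0007 g 0.0497
green px [[274.0, 212.0], [274.0, 42.0], [401.0, 42.0], [401.0, 212.0]] box [[-63.0, 31.3], [25.1, 27.9], [25.2, -35.5], [-63.0, -40.0]] mid [-18.9  -4.1]
[ 181    0   65  259 7766]
[ 426    0   50   53 1557]
[ 249   53   26  137 2650]
[ 419   53   54  204 4265]
```

Emit:
play_rows --pt "0.003 0 0 0 0 0" --pt "0.0025 0 0 0 0 0" --pt "0.0025 0 0 0 0 0" --pt "0.002 0 0 0 0 0" --pt "0.002 0 0 0 0 0"

```text
time: 16.18
tcp_pos: [0.6097, 0.0584, 0.0135]
ee_rot: [2.009, 2.415, 0.0]
wrist_force: [0.4, -0.6, -1.0]
gripper_width: 0.0496
gripper_force: 0.6
```

Emit:
play_rows --pt "0.001 0 0 0 0 0" --pt "0.001 0 0 0 0 0" --pt "0.001 0 0 0 0 0"

```text
time: 16.55
tcp_pos: [0.6091, 0.0613, 0.0135]
ee_rot: [2.009, 2.415, -0.0]
wrist_force: [0.3, -1.4, -0.2]
gripper_width: 0.0502
gripper_force: 0.7
```

Emit:
play_rows --pt "0.001 0 0 0 0 0" --pt "0.001 0 0 0 0 0"

```text
time: 16.8
tcp_pos: [0.6088, 0.0633, 0.0135]
ee_rot: [2.009, 2.415, 0.0]
wrist_force: [-0.1, -1.1, 0.1]
gripper_width: 0.0501
gripper_force: 0.7
```

Emit:
play_rows --pt "0.001 0 0 0 0 0" --pt "0.001 0 0 0 0 0"

```text
time: 17.05
tcp_pos: [0.6084, 0.0653, 0.0135]
ee_rot: [2.009, 2.415, 0.0]
wrist_force: [0.7, -2.0, -0.3]
gripper_width: 0.05
gripper_force: 0.7
```

Emit:
play_rows --pt "0.0007 0 0 0 0 0" --pt "0.0007 0 0 0 0 0"

```text
time: 17.3
tcp_pos: [0.6081, 0.0666, 0.0135]
ee_rot: [2.009, 2.415, 0.0]
wrist_force: [0.9, -1.9, -0.1]
gripper_width: 0.0504
gripper_force: 0.8
```

Emit:
play_rows --pt "0.0006 0 0 0 0 0" --pt "0.0006 0 0 0 0 0"

```text
time: 17.55
tcp_pos: [0.6079, 0.0678, 0.0135]
ee_rot: [2.009, 2.415, -0.0]
wrist_force: [0.0, -2.0, 0.2]
gripper_width: 0.0499
gripper_force: 0.8
```

Emit:
play_rows --pt "0.0006 0 0 0 0 0" --pt "0.0006 0 0 0 0 0"

```text
time: 17.8
tcp_pos: [0.6079, 0.0685, 0.0135]
ee_rot: [2.008, 2.415, -0.001]
wrist_force: [1.0, -3.8, 0.2]
gripper_width: 0.0499
gripper_force: 1.8
```

Emit:
play_rows --pt "0.0005 0 0 0 0 0" --pt "0.0005 0 0 0 0 0"

```text
time: 18.05
tcp_pos: [0.6081, 0.0687, 0.0136]
ee_rot: [2.007, 2.414, -0.001]
wrist_force: [1.7, -6.5, -1.6]
gripper_width: 0.0497
gripper_force: 3.2
```

```bash
python3 -c "
from h import *
p=look(); t=env.capture('top'); c=env.tip_of(t,'lens'); b=env.tip_of(t,'lens_box')
print(inbox(ray(t,c[0]['position'],0)) if c else 0, inbox(ray(t,b[0]['position'],0)) if b else 0)
x,f,o=state(); print(inbox(x))
cv2.imwrite('pics/w9.png',p['color'][...,::-1])
"
```

```text
t 18.05 tcp [-57.8  -0.2] F [ 1.7 -6.5 -1.6] yaw 0.0014 g 0.0497
green px [[274.0, 213.0], [274.0, 42.0], [405.0, 42.0], [405.0, 213.0]] box [[-41.3, 31.0], [47.4, 27.6], [47.5, -37.8], [-41.2, -42.7]] mid [ 3.1 -5.5]
[-0.58545881  8.1366576 ] 0
[-57.76013865  -0.18904487]
```

The force rise (6.5 N) at a stable position shows the lens is home against the back. I back off, rise and go behind the lid.

Emit:
play_rows --pt "-0.004 0 0 0 0 0" --pt "-0.006 0 0 0 0 0" --pt "0 0 -0.03 0 0 0" --pt "0 0 -0.05 0 0 0" --pt "0 0 -0.055 0 0 0"

```text
time: 18.88
tcp_pos: [0.6082, 0.0605, 0.1488]
ee_rot: [-2.007, -2.413, 0.001]
wrist_force: [0.8, -0.4, 0.1]
gripper_width: 0.0501
gripper_force: 0.0
```

Emit:
play_rows --pt "0 0 -0.055 0 0 0" --pt "0 0 -0.05 0 0 0" --pt "0.03 0 0 0 0 0" --pt "0.04 0 0 0 0 0" --pt "0.04 0 0 0 0 0" --hand 0.0

```text
time: 19.5
tcp_pos: [0.5887, 0.1694, 0.2535]
ee_rot: [-2.009, -2.414, -0.001]
wrist_force: [-0.3, -0.4, -0.2]
gripper_width: 0.0038
gripper_force: 0.0
```

```bash
sed -i 's/^BX=.*/BX=np.array([.5971,.1277,1.753])/' h.py; python3 -c "
from h import *
p=look(); t=env.capture('top'); s=env.capture('side'); x,f,o=state(); print(x)
for q in (t,s):
  b=env.tip_of(q,'lid_tab'); 
  if not b: continue
  u=np.array(b[0]['position'])
  fu=lambda a:np.array(proj(q,boxpts(BX,[(.066-.143*np.cos(a[0])+.006*np.sin(a[0]),0,.028+.143*np.sin(a[0])+.006*np.cos(a[0]))])[0]))-u
  r=least_squares(fu,[1.6]); print(b[0]['score'],r.x,r.fun)
"
```

```text
t 19.5 tcp [42.5  0.7] F [-0.3 -0.4 -0.2] yaw 0.0002 g 0.0038
green px [[309.0, 182.0], [352.0, 182.0], [352.0, 237.0], [309.0, 237.0]] box [[33.6, 27.4], [33.6, -29.1], [-42.6, -30.3], [-42.7, 28.4]] mid [-4.5 -0.9]
[0.58846244 0.170118   0.25329517]
0.58 [1.69572802] [-0.13076693 -0.59626482]
0.6 [1.92238543] [ 0.29999418 -0.75229008]
```

Emit:
play_rows --pt "0.035 0 0 0 0 0" --pt "0.035 0 0 0 0 0" --pt "0.037 0 0 0 0 0" --pt "0 0 0.04 0 0 0" --pt "0 0 0.045 0 0 0"

```text
time: 20.38
tcp_pos: [0.5712, 0.273, 0.1687]
ee_rot: [2.009, 2.413, 0.004]
wrist_force: [-0.7, 0.4, -0.7]
gripper_width: 0.0004
gripper_force: 0.0
```

```bash
python3 - <<'E'
from h import *
x,f,o=state(); print(x,inbox(x),o["wrist_force"])
r=125
for th in np.arange(1.6,-.01,-.1):
  print(round(th,2),round(66-r*np.cos(th)+6*np.sin(th)+8,1),round(28+r*np.sin(th)+6*np.cos(th)+8,1))
p=env.capture("wrist"); cv2.imwrite("pics/w10.png",p["color"][...,::-1])
E
```

```text
[0.57120578 0.27301137 0.1686962 ] [147.59796419  -0.86442414] [-0.70319759  0.36638609 -0.67764282]
1.6 83.6 160.8
1.5 71.1 161.1
1.4 58.7 160.2
1.3 46.3 158.0
1.2 34.3 154.7
1.1 22.6 150.1
1.0 11.5 144.4
0.9 1.0 137.6
0.8 -8.8 129.8
0.7 -17.7 121.1
0.6 -25.8 111.5
0.5 -32.8 101.2
0.4 -38.8 90.2
0.3 -43.6 78.7
0.2 -47.3 66.7
0.1 -49.8 54.4
-0.0 -51.0 42.0
```

View pics/w10.png

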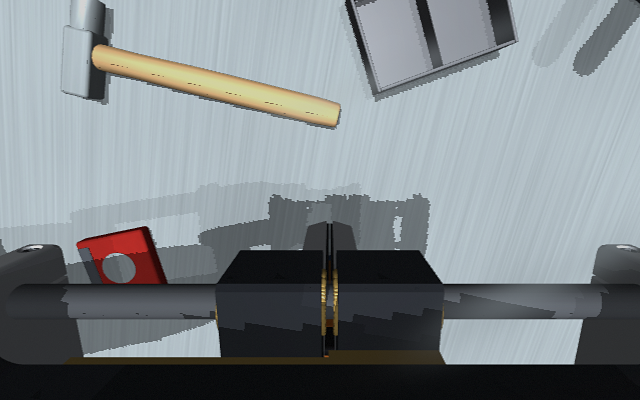

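The fingers are closed behind the lid, clear of the tray (380,95) and hammer (340,120). I now push the lid along its arc.

Emit:
play_rows --pt "-0.008 0 0.002 0 0 0" --pt "-0.008 0 0.002 0 0 0" --pt "-0.008 0 0.002 0 0 0" --pt "-0.008 0 0.002 0 0 0" --pt "-0.008 0 0 0 0 0"

```text
time: 21.05
tcp_pos: [0.5774, 0.2335, 0.1609]
ee_rot: [2.009, 2.415, 0.001]
wrist_force: [-0.3, -0.3, -0.3]
gripper_width: 0.0005
gripper_force: 0.0
```

Emit:
play_rows --pt "-0.008 0 0 0 0 0" --pt "-0.008 0 0 0 0 0" --pt "-0.008 0 0 0 0 0" --pt "-0.008 0 0 0 0 0" --pt "-0.006 0 0 0 0 0"

```text
time: 21.68
tcp_pos: [0.5843, 0.1965, 0.1606]
ee_rot: [2.009, 2.415, 0.001]
wrist_force: [0.6, 1.8, 0.7]
gripper_width: 0.0001
gripper_force: 1.0
```

```bash
cat >> h.py <<'E'
def lid():
  x,f,o=state(); print(o["time"],"tcp",inbox(x),x[2],"F",o["wrist_force"].round(1))
  for q in (env.capture("top"),env.capture("side")):
    b=env.tip_of(q,'lid_tab')
    if not b: continue
    u=np.array(b[0]['position'])
    fu=lambda a:np.array(proj(q,boxpts(BX,[(.066-.143*np.cos(a[0])+.006*np.sin(a[0]),0,.028+.143*np.sin(a[0])+.006*np.cos(a[0]))])[0]))-u
    r=least_squares(fu,[1.2]); print(b[0]['score'],r.x,r.fun)
E
python3 -c "
from h import *
lid()"
```

```text
21.675 tcp [69.97767236  0.07208535] 0.16062230562116325 F [0.6 1.8 0.7]
0.56 [1.54655717] [-0.40152101 -2.14591561]
0.95 [1.48457695] [-0.71108604  0.54732886]
```

Emit:
play_rows --pt "-0.0115 0 0.001 0 0 0" --pt "-0.0124 0 0.002 0 0 0" --pt "-0.012 0 0.0033 0 0 0" --pt "-0.0117 0 0.0046 0 0 0" --pt "-0.0111 0 0.0057 0 0 0"

```text
time: 22.5
tcp_pos: [0.5948, 0.1381, 0.1434]
ee_rot: [-2.01, -2.415, 0.0]
wrist_force: [-1.6, 1.9, -1.0]
gripper_width: 0.0003
gripper_force: 0.8
```

Emit:
play_rows --pt "-0.0105 0 0.0068 0 0 0" --pt "-0.0098 0 0.0078 0 0 0" --pt "-0.0089 0 0.0087 0 0 0" --pt "-0.0081 0 0.0096 0 0 0" --pt "-0.007 0 0.0103 0 0 0"

```text
time: 23.12
tcp_pos: [0.603, 0.0949, 0.1001]
ee_rot: [2.009, 2.415, 0.0]
wrist_force: [-0.2, 0.8, 1.2]
gripper_width: 0.0004
gripper_force: 0.7
```

```bash
python3 -c "
from h import *
lid()"
```

```text
23.125 tcp [-33.29401113   0.14265551] 0.10007180962850651 F [-0.2  0.8  1.2]
0.83 [0.61550598] [ 0.01435742 -0.42492939]
0.7 [0.54622773] [ 1.71964447 -0.44375162]
```

Emit:
play_rows --pt "-0.003 0 0.0055 0 0 0" --pt "-0.003 0 0.0055 0 0 0" --pt "-0.0024 0 0.0057 0 0 0" --pt "-0.0024 0 0.0057 0 0 0" --pt "-0.0018 0 0.006 0 0 0"

```text
time: 23.95
tcp_pos: [0.6053, 0.0829, 0.0719]
ee_rot: [2.009, 2.415, 0.0]
wrist_force: [1.4, -0.4, 1.8]
gripper_width: 0.0006
gripper_force: 0.6
```

Emit:
play_rows --pt "-0.0018 0 0.006 0 0 0" --pt "-0.0012 0 0.004 0 0 0" --pt "-0.001 0 0.004 0 0 0" --pt "-0.0005 0 0.004 0 0 0" --pt "0 0 0.003 0 0 0"

```text
time: 24.58
tcp_pos: [0.6057, 0.0784, 0.0509]
ee_rot: [-2.009, -2.415, 0.001]
wrist_force: [-0.3, -0.0, 1.3]
gripper_width: 0.0004
gripper_force: 0.6
```

Emit:
play_rows --pt "0 0 0.002 0 0 0" --pt "0 0 0.002 0 0 0" --pt "0 0 0.002 0 0 0"

```text
time: 24.95
tcp_pos: [0.6059, 0.0785, 0.0452]
ee_rot: [2.009, 2.415, -0.0]
wrist_force: [0.1, -0.5, 1.5]
gripper_width: 0.0009
gripper_force: 0.6
```

```bash
python3 -c "
from h import *
lid()"
```

```text
24.95 tcp [-49.99175354   0.25063696] 0.04520178862041778 F [ 0.1 -0.5  1.5]
0.76 [0.06521496] [ 4.25697814 -0.21032381]
```

Emit:
play_rows --pt "0 0 0.001 0 0 0" --pt "0 0 0.001 0 0 0" --pt "0 0 0.001 0 0 0"

```text
time: 25.52
tcp_pos: [0.6058, 0.0787, 0.0422]
ee_rot: [-2.009, -2.415, 0.0]
wrist_force: [-2.1, 0.7, 6.5]
gripper_width: 0.0006
gripper_force: 3.2
```

Emit:
play_rows --pt "0 0 0.0005 0 0 0" --pt "0 0 0.0005 0 0 0"

```text
time: 25.78
tcp_pos: [0.6058, 0.0788, 0.0422]
ee_rot: [-2.009, -2.415, 0.0]
wrist_force: [-4.1, 0.8, 8.0]
gripper_width: 0.0004
gripper_force: 4.2
```

The tool stops at z = 0.0422 with rising force, as expected for a closed lid. I retreat straight up and check.

Emit:
play_rows --pt "0 0 -0.005 0 0 0" --pt "0 0 -0.02 0 0 0" --pt "0 0 -0.04 0 0 0" --pt "0 0 -0.05 0 0 0" --pt "0 0 -0.05 0 0 0"

```text
time: 26.4
tcp_pos: [0.6061, 0.0787, 0.209]
ee_rot: [2.008, 2.414, 0.002]
wrist_force: [0.1, 0.7, 0.2]
gripper_width: 0.0005
gripper_force: 0.0
```

```bash
python3 -c "
from h import *
lid()
p=env.capture('wrist'); b=env.tip_of(p,'lid_tab'); print([(r['score'],inbox(ray(p,r['position'],.034))) for r in b[:1]])
# orange lid in side view: rows/cols vs predicted closed corners
s=env.capture('side'); h=cv2.cvtColor(s['color'],cv2.COLOR_RGB2HSV); m=cv2.inRange(h,(5,150,80),(22,255,255))
k=cv2.connectedComponentsWithStats(m); print(k[2][1+np.argmax(k[2][1:,4])])
print([np.round(proj(s,w(a,c,34))) for a in(66,-67) for c in(-59,59)], [np.round(proj(s,w(-67+3,c,34+13))) for c in(-59,59)])
"
```

```text
26.4 tcp [-49.81040365   0.0752206 ] 0.20901662189948858 F [0.1 0.7 0.2]
0.84 [0.22763985] [ 0.54919104 -1.66571567]
0.7 [0.00204083] [ 4.13224972 -0.05645879]
[(0.77, array([-76.29070697,   1.36740962]))]
[ 299  163   52   40 1079]
[array([331., 161.]), array([298., 172.]), array([351., 186.]), array([316., 198.])] [array([351., 182.]), array([315., 194.])]
```

```bash
python3 -c "
from station import env
print(env.job_done())"
```

```text
the job is handed in; nothing more can be done
None
```

The lens was pushed flat along the bench until it touched the back of the box, and the lid was lowered slowly until it stopped closed. Wrist force readings stayed below 10 N, and I handed the job in at about 26.5 s. The hand-in returned no verdict, and the bystanders' final positions were not re-measured.

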